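# Unpin the roller head and hold it up level

### The job

The pressure-roller head is locked into its cradle on the feed bed: draw the yellow-gripped locking pin straight out of the cheeks, lay its shank down in the notch of the aluminium pin rest on the bed and let go of it. Then take the head by its red handle, lift it straight up out of the cradle and finish while holding it there above its seat, steady and level, with its underside about 8 cm above the tops of the cheeks. Do not disturb the tape dispenser, the tab reel or the screwdriver.

Things in the scene. Friction and masses are not known exactly. Their poses are not given: they have to be found in the camera images.
- bed: Beige feed bed fixed to the table, a slab 240 (x) x 350 (y) x 25 mm; origin at the centre of its underside; z up, its yaw varies. Two steel cheeks, 64 (x) x 8 (y) mm, rise to 85 mm above the table at bed y = -54 and -134 mm, x = 0. The roller head stands between them on the bed's top, middle at x = 0, y = -94 mm.
- bore (a point): Mouth of the pin bore on the near (+y) cheek's outer face (bed x = 0, y = -50 mm), axes as the bed's. Both cheeks have this 15 mm square bore along y, floor 41 mm and centre 48.5 mm above the table; the far cheek's outer face is 88 mm behind this point.
- switchbox: Black switch box with a knob, fixed on the bed, 56 x 56 mm, 49 mm high over the bed's top; origin at the centre of its underside. It and the pin rest stand near bed (65, 65) and (-65, 65) mm; which is where varies.
- pin_grip (a point): Centre of the yellow flag grip of the loose locking pin (90 g): 12 thick (pin x) x 34 long (pin y) x 36 mm high, upright. At the start the pin's y is the bed's +y and the shank lies on the bore floors through cheeks and head; grip centre 35-41 mm outside the near cheek, 59 mm above the table. It draws out towards bed +y under light force; the tip is free after at most 96 mm.
- pin_mid (a point): Point on the axis of the pin's 12 x 12 mm steel shank, near the balance point: from the grip's centre 55 mm back along pin -y and 12 mm down. The shank runs along pin y from 76 mm before this point (tip) to 38 mm after it, where the yellow grip begins. Undersides of shank and grip are both 6 mm below this point.
- notch (a point): Centre of the notch floor of the aluminium pin rest, 44 (x) x 50 (y) mm, fixed on the bed: open channel along its y (within 0.12 rad of bed y), 17 mm wide, 9 mm deep, lips flaring to 34 mm at 18 mm above the floor. Floor 39 mm above the table. Parked: shank flat on the floor along y, pin_mid over this point, yellow grip beyond the +y end (as it comes from the bore; no turning round needed).
- head_grip (a point): Centre of the red handle bar of the loose roller head (0.5-0.8 kg), axes as the bed's: 14 thick (x) x 62 long (y) x 22 mm high, on two end posts, above the centre of mass; 38 mm above the head's top plate, 114 mm above the table when seated. Head: dark frame with two rubber rollers, 90 (x) x 66 (y) mm, 3 mm play to each cheek. The pin through its side plates locks it down.
- head_foot (a point): Centre of the head's underside, 89 mm below the handle's centre; 25 mm above the table when seated on the bed.
- dispenser: Black desk tape dispenser, 60 x 130 mm, 76 mm high, on the table beside the bed's -y end; origin at the centre of its underside. Leave it alone.
- reel: Grey flat reel of paper tabs, 110 mm across, 23 mm high, lying on the table beyond the bed's +y end; origin at the centre of its underside. Leave it alone.
- driver: Orange-handled screwdriver lying on the table beyond the bed's far (+x) edge, roughly along the bed's y. Leave it alone.
Not all that is in view belongs to the job. What is shaped like the part that bears head_grip but green or orange is not meant.

How it is judged:
By the outcome, as a careful person would: the job done as asked, in the order asked, and still so for the second after the job is handed in, while the arm keeps its last pose, push and grip.
It also fails if it takes over 53 s, if anything falls off the work surface, if the arm or the gripper's body presses on something with over 40 N, if the wrist force passes 120 N, or if a joint passes its speed limit or range.

### The arm

A 6-joint arm with a two-finger parallel gripper is mounted at the origin on the work surface. World frame = base frame: x ahead of the robot, y to its left, z up, the work surface at z = 0. Lengths are in m, angles in degrees, forces in N, time in s.
With the tool pointing down it reaches from about 0.4 to 0.825 m from the base axis. Payload 7 kg.
Tool frame: the origin (TCP) lies between the finger pads; the fingertips stand 11 mm ahead of it and the grasp point (between the pads) lies 8 mm behind it; z points along the fingers, y is the direction in which the jaws open and shut (so a half turn about z gives the same grasp; the last joint's range is limited). The gripper opens to 88 mm and grips with 3 to 60 N. Pads are 19 mm wide; open, the fingers measure 130 mm over their backs; the gripper's body (78 mm by 193 mm) begins 47 mm behind the grasp point.
Start: joints at [-48.123, 20.546, 0.682, 0, -70.136, -16.507], TCP at [0.289, -0.61, 0.238] pointing down, gripper open.
Joint ranges: [-176.03, 176.03], [-82.01, 121.73], [-58.28, 71.71], [-173.87, 95.51], [-174.79, -0.11], [-173.66, 173.66]. Speed limits (degrees/s): [136.94, 136.94, 172.46, 180, 180, 180].

### API

Orientations are given as [roll, pitch, yaw] about the fixed x, y, z axes, in that order (R = Rz(yaw) Ry(pitch) Rx(roll)).
In Python, from plant import r gives the robot as it stands.
- The arm moves only by the shell command python3 -m inch 'ROWS' [OPENING] [FORCE]. ROWS is JSON, a list of rows, each an object of numbers: "x", "y", "z": the shift along the tool's x, y, z as a fraction of full scale; "yaw": the turn about the tool's z as a fraction of full scale. In form: [{"x": .., "y": .., "z": .., "yaw": ..}, ...]. A call has 1 to 5 rows; each row shifts and turns the pose as measured when the row begins, along the tool's axes as they then stand; what a row does not reach is not made up. Full scale, the value 1, is 0.025 m for a shift and 4 degrees for a turn. A row lasts 1/12 s, in which the tool goes at most 41.7 mm and 7.16 degrees, less where a joint would pass 70% of its speed; a pose out of reach is approached as far as the arm can. A call with a number of a shift or a turn outside -1 to 1 is refused whole. A call with a gripper value outside its range is refused whole. OPENING is the opening, from -1 (shut) to 1 (fully open), set as the call begins (- or left out, the last holds). The fingers move at their own pace and stop on an object; FORCE is the grip in N (left out, the last holds). Time passes only in rows, so rows that do not move let the fingers close. It gives the time, the measured TCP pose, the force and the opening at its end, in the units of the state.
- r.get_state(): the state, without advancing time (a new reading comes with each control period).
- r.capture(name): name is "scene" or "top" or "wrist"; returns (picture, depth): 420x560x3 uint8, red, green, blue; 420x560 float32, m along the optical axis (not along the pixel's ray), 0 where there is no reading.
- r.camera_info(name): a dict with "mtx" (3x3 intrinsics, pixels), "pose" (4x4, takes a point from camera to world coordinates). Camera axes: x right, y down, z forward; pixel columns grow to the right and rows downward; lengths in m; the calibration is good to about 2 mm. A picture is of the moment at which its call begins: read the wrist's pose just before it. camera_info takes no time and is no camera call; for the wrist camera it gives the pose at the moment of the call.
- r.close_job(): hands the job in, once; it reports no verdict.
The state is a dict: "time_s": time; "joints": joint angles; "qd": joint speeds; "joint_torque": joint torques, N m; "tcp_pos": TCP position; "eef_rot": TCP orientation; "contact_force": force on the tool from outside, world axes, zero at the start; "moment": the same for the moment, N m; "gripper_width": finger opening in m.
Only numpy, scipy, OpenCV 4.12 (cv2) and the standard library are available. Lean on these libraries where they do the work, as an engineer would, in place of code of your own. Each camera call takes 0.05 s, during which the arm holds its last target. There are 200 camera calls.

## Working session

There is one attempt and no reset: what is moved stays moved. The work goes in short steps, Python scripts to look and compute and a shell command to move; the robot and the scene stay as the last step left them, time stands still between calls to the robot, and variables do not carry over. Pictures are saved under pics/ and viewed, about 8 in all and at most 12, crops included, and the job is handed in when it is done.

```bash
ls; mkdir -p pics
cat > h.py <<'E'
import numpy as np,cv2
from plant import r
from scipy.spatial.transform import Rotation as R
def cap(n,f=None):
    ci=r.camera_info(n); im,d=r.capture(n)
    if f: cv2.imwrite('pics/'+f,cv2.cvtColor(im,cv2.COLOR_RGB2BGR))
    K=np.array(ci['mtx']);T=np.array(ci['pose'])
    v,u=np.mgrid[:420,:560]
    P=np.stack([(u-K[0,2])/K[0,0]*d,(v-K[1,2])/K[1,1]*d,d],-1)@T[:3,:3].T+T[:3,3]
    P[d==0]=np.nan
    return im,d,P,K,T
E
python3 - <<'E'
from h import *
a=cap('top','top1.png');b=cap('scene','scene1.png')
for x in(a,b): print(x[3],x[4].round(3), (x[1]==0).mean())
print(r.get_state())
E
```

```text
pics
[[402.95230241   0.         272.56069217]
 [  0.         402.95230241 211.79260847]
 [  0.           0.           1.        ]] [[ 0.108 -0.972  0.207  0.372]
 [-0.994 -0.106  0.021 -0.011]
 [ 0.002 -0.208 -0.978  0.96 ]
 [ 0.     0.     0.     1.   ]] 0.004034863945578232
[[500.14400994   0.         278.7647696 ]
 [  0.         500.14400994 210.53948505]
 [  0.           0.           1.        ]] [[ 0.462  0.51  -0.725  1.472]
 [ 0.887 -0.266  0.378 -0.497]
 [-0.    -0.818 -0.575  0.82 ]
 [ 0.     0.     0.     1.   ]] 0.00413265306122449
{'time_s': 0.1, 'joints': array([-4.81236591e+01,  2.05875651e+01,  6.40494477e-01, -1.75719405e-02,
       -7.01353285e+01, -1.65090731e+01]), 'qd': array([ 0.07346985,  0.04015164,  0.16889922,  0.07997955,  0.07319226,
       -0.07475032]), 'joint_torque': array([-3.03513603e-03, -5.84163415e+01,  2.93753350e+01,  7.01548934e+00,
        1.01879545e-02, -4.48532705e-05]), 'tcp_pos': array([ 0.28901265, -0.60954895,  0.23672541]), 'eef_rot': array([ 1.79916303e+02, -7.57856620e-03, -1.54638710e+02]), 'contact_force': array([ 0.08996823, -0.18217821, -0.24942259]), 'moment': array([ 0.04787233, -0.02333301,  0.01178365]), 'gripper_width': 0.08774927462839488}
```

View pics/top1.png

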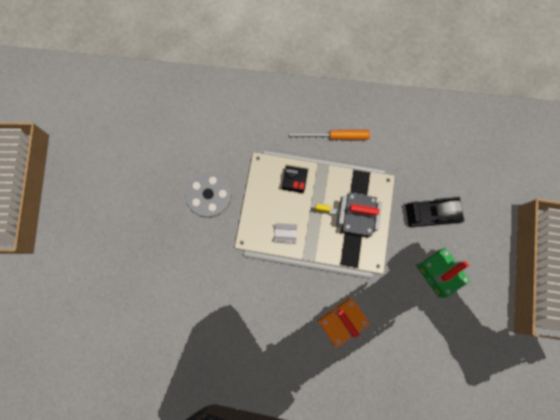

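View pics/scene1.png

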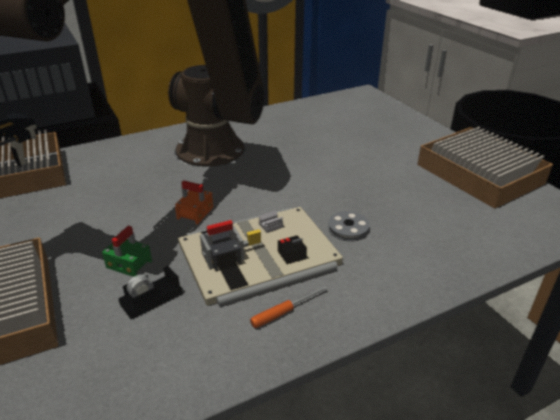

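The top view shows the yellow grip at (323,209), the red handle at (364,210), the pin rest at (286,234), the switch box at (295,178) and the reel at (208,194). The scene view agrees, and the orange and green heads are decoys. Next I measure these.

Run:
```python
from h import *
im,d,P,K,T=cap('top')
hsv=cv2.cvtColor(im,cv2.COLOR_RGB2HSV);H,S,V=[hsv[...,i].astype(int) for i in range(3)]
def ray(u,v,z):
    w=T[:3,:3]@np.array([(u-K[0,2])/K[0,0],(v-K[1,2])/K[1,1],1]);return T[:3,3]+w*(z-T[2,3])/w[2]
def rep(n,m,z):
    c=max(cv2.findContours(m.astype(np.uint8),0,2)[0],key=cv2.contourArea)
    (cx,cy),s,a=cv2.minAreaRect(c)
    b=cv2.boxPoints(((cx,cy),s,a)); W=np.array([ray(*p,z) for p in b])
    e=W[1]-W[0];f=W[2]-W[1]; l=e if np.linalg.norm(e)>np.linalg.norm(f) else f
    mm=np.zeros(m.shape,np.uint8);cv2.drawContours(mm,[c],-1,1,-1)
    q=P[(mm>0)&m]; print(n,len(q),(cx,cy),'ctr',W.mean(0).round(4),'long',np.linalg.norm(e).round(3),np.linalg.norm(f).round(3),np.degrees(np.arctan2(l[1],l[0])).round(1),'zmed',np.nanpercentile(q[:,2],[10,50,90]).round(3),'med',np.nanmedian(q,0).round(4))
box=np.zeros(H.shape,bool);box[140:285,225:402]=1
rep('yellow',box&(H>22)&(H<34)&(S>170)&(V>100),.077)
red=box&((H<6)|(H>174))&(S>170); r2=red.copy(); r2[:,:335]=0
rep('handle',r2,.125)
rep('bed',box&(H>10)&(H<30)&(S>25)&(S<120)&(V>140)|(box&(P[...,2]>.018)),.025)
box2=np.zeros(H.shape,bool);box2[215:250,268:302]=1
rep('rest',box2&(P[...,2]>.034)&(S<60),.055)
```

```text
yellow 80 (322.0, 208.0) ctr [ 0.5801 -0.1019  0.077 ] long 0.031 0.014 -83.8 zmed [0.059 0.075 0.078] med [ 0.5803 -0.1023  0.075 ]
handle 192 (363.47564697265625, 209.654052734375) ctr [ 0.5748 -0.1847  0.125 ] long 0.016 0.058 -93.0 zmed [0.113 0.123 0.125] med [ 0.575  -0.1856  0.1234]
bed 15980 (316.2837829589844, 212.79730224609375) ctr [ 0.5831 -0.0939  0.025 ] long 0.27 0.369 -93.7 zmed [0.022 0.025 0.07 ] med [ 0.5737 -0.0936  0.0249]
rest 427 (285.4591979980469, 232.65371704101562) ctr [ 0.5192 -0.0264  0.055 ] long 0.045 0.05 -87.4 zmed [0.037 0.047 0.056] med [ 0.5216 -0.0263  0.0474]
```

```bash
A='[{"yaw":-1},{"yaw":-1},{"yaw":-1},{"yaw":-1},{"yaw":-1}]'
python3 -m inch '[{"yaw":-1},{"yaw":-1},{"yaw":-1},{"yaw":-1},{"yaw":-1}]'; python3 -m inch '[{"yaw":-1},{"yaw":-1},{"yaw":-1},{"yaw":-1},{"yaw":-1}]'; python3 -m inch '[{"yaw":-1},{"yaw":-1},{"yaw":-1},{"yaw":-1},{"yaw":-1}]'
```

```text
validation failed for argument at $[0]...
validation failed for argument at $[0]...
validation failed for argument at $[0]...
```

```bash
python3 -m inch '[{"x":0,"y":0,"z":0,"yaw":-1},{"x":0,"y":0,"z":0,"yaw":-1},{"x":0,"y":0,"z":0,"yaw":-1},{"x":0,"y":0,"z":0,"yaw":-1},{"x":0,"y":0,"z":0,"yaw":-1}]'
```

```text
time_s: 0.57
tcp_pos: [0.2885, -0.6087, 0.2347]
eef_rot: [179.7, 0.1, -133.9]
contact_force: [0.5, 0.7, -0.5]
gripper_width: 0.0881
```

```bash
python3 -m inch '[{"x":0,"y":0,"z":0,"yaw":-1},{"x":0,"y":0,"z":0,"yaw":-1},{"x":0,"y":0,"z":0,"yaw":-1},{"x":0,"y":0,"z":0,"yaw":-1},{"x":0,"y":0,"z":0,"yaw":-1}]'
python3 -m inch '[{"x":-0.5,"y":-0.3,"z":0,"yaw":-1},{"x":-1,"y":-0.6,"z":0,"yaw":-1},{"x":-1,"y":-0.6,"z":0,"yaw":-1},{"x":-1,"y":-0.6,"z":0,"yaw":-1},{"x":-1,"y":-0.6,"z":0,"yaw":-0.8}]'
python3 -m inch '[{"x":-1,"y":-0.6,"z":0,"yaw":0},{"x":-1,"y":-0.6,"z":0,"yaw":0},{"x":-1,"y":-0.6,"z":0,"yaw":0},{"x":-1,"y":-0.6,"z":0,"yaw":0},{"x":-1,"y":-0.6,"z":0,"yaw":0}]'
```

```text
time_s: 0.98
tcp_pos: [0.2881, -0.6077, 0.2325]
eef_rot: [179.6, 0.3, -112.9]
contact_force: [0.3, -0.8, 0.2]
gripper_width: 0.0875
time_s: 1.4
tcp_pos: [0.3781, -0.5149, 0.2296]
eef_rot: [179.5, 0.6, -93.2]
contact_force: [-0.7, 0.6, 0.4]
gripper_width: 0.0878
time_s: 1.82
tcp_pos: [0.4623, -0.3874, 0.2283]
eef_rot: [179.3, 0.7, -92.9]
contact_force: [0.4, 0.5, -0.3]
gripper_width: 0.0879
```

```bash
python3 -m inch '[{"x":-1,"y":-0.35,"z":0,"yaw":0},{"x":-1,"y":-0.35,"z":0,"yaw":0},{"x":-1,"y":-0.35,"z":0,"yaw":-0.2},{"x":-1,"y":-0.35,"z":0,"yaw":0},{"x":-1,"y":-0.35,"z":0,"yaw":0}]'
python3 -m inch '[{"x":-1,"y":-0.35,"z":0,"yaw":0.2},{"x":-1,"y":-0.35,"z":0,"yaw":0},{"x":-1,"y":-0.35,"z":0,"yaw":0},{"x":-1,"y":-0.35,"z":0,"yaw":0},{"x":-0.5,"y":-0.35,"z":0,"yaw":0}]'
python3 -m inch '[{"x":-0.3,"y":-0.35,"z":0,"yaw":0.2},{"x":0,"y":0,"z":0,"yaw":0}]'
python3 - <<'E'
from h import *
im,d,P,K,T=cap('wrist','w1.png'); print(T.round(3),r.get_state()['eef_rot'],r.get_state()['tcp_pos'],np.nanmean(d==0))
E
```

```text
time_s: 2.23
tcp_pos: [0.514, -0.2573, 0.2279]
eef_rot: [179.2, 0.8, -92.1]
contact_force: [0.1, 0.7, -0.5]
gripper_width: 0.0872
time_s: 2.65
tcp_pos: [0.5639, -0.139, 0.2282]
eef_rot: [179.1, 0.8, -92.8]
contact_force: [0.7, -0.2, 0.0]
gripper_width: 0.0876
time_s: 2.82
tcp_pos: [0.5748, -0.1287, 0.2278]
eef_rot: [179.1, 0.8, -93.5]
contact_force: [0.4, 0.0, 0.6]
gripper_width: 0.0879
[[-0.998  0.062  0.005  0.572]
 [ 0.061  0.95   0.305 -0.209]
 [ 0.014  0.305 -0.952  0.373]
 [ 0.     0.     0.     1.   ]] [179.08614646   0.79936297 -93.42718591] [ 0.57407895 -0.12927162  0.22773263] 0.004047619047619047
```

View pics/w1.png

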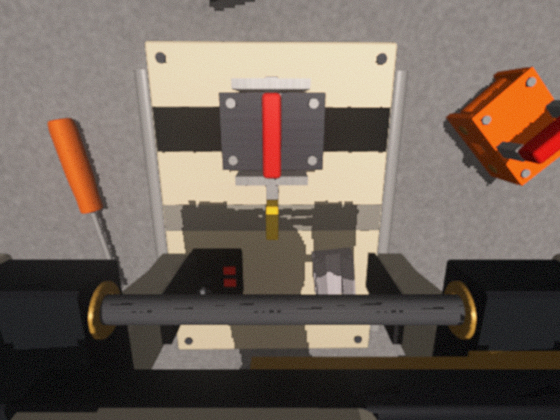

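The wrist view shows the yellow grip at (272,225), its top bright at (272,210), and the red handle at (272,136). The bed edges are clear, and the rest at (333,270) is partly hidden.

```bash
cat >> h.py <<'E'
def ray(u,v,z,K,T):
    w=T[:3,:3]@np.array([(u-K[0,2])/K[0,0],(v-K[1,2])/K[1,1],1]);return T[:3,3]+w*(z-T[2,3])/w[2]
def totool(dw):
    st=r.get_state();return R.from_euler('xyz',st['eef_rot'],degrees=True).inv().apply(dw)/.025
E
python3 - <<'E'
from h import *
im,d,P,K,T=cap('wrist')
hsv=cv2.cvtColor(im,cv2.COLOR_RGB2HSV);H,S,V=[hsv[...,i].astype(int) for i in range(3)]
def rows(m,z,n):
    L=[]
    for v in range(420):
        u=np.where(m[v])[0]
        if len(u)>5: L.append([*ray(u.mean(),v,z,K,T)[:2],*((ray(u.max()+.5,v,z,K,T)-ray(u.min()-.5,v,z,K,T))[:1]),v])
    L=np.array(L); p=np.polyfit(L[:,1],L[:,0],1); print(n,L[[0,-1]].round(4),'mean',L.mean(0).round(4),'yaw',-np.degrees(np.arctan(p[0])).round(2))
y=(H>20)&(H<34)&(S>170); y[:190]=0;y[250:]=0;y[:,:250]=0;y[:,300:]=0
yt=y&(V>180); rows(yt,.077,'ytop')
rd=((H<6)|(H>174))&(S>150); rd[:80]=0;rd[185:]=0;rd[:,:250]=0;rd[:,300:]=0
rows(rd&(V>150),.125,'handle')
# bed edges: cream rows
c=(H>10)&(H<30)&(S>25)&(S<130)&(V>150)
L=[]
for v in list(range(55,100))+list(range(158,175)):
    u=np.where(c[v])[0];u=u[(u>130)&(u<410)]; a=ray(u.min(),v,.025,K,T);b=ray(u.max(),v,.025,K,T);L.append([*(a+b)[:2]/2,abs(a-b)[0]])
L=np.array(L);p=np.polyfit(L[:,1],L[:,0],1);print('bed mid',L.mean(0),'yaw',-np.degrees(np.arctan(p[0])))
E
```

```text
ytop [[ 5.828e-01 -1.213e-01 -9.200e-03  2.070e+02]
 [ 5.821e-01 -1.154e-01 -9.300e-03  2.130e+02]] mean [ 5.828e-01 -1.184e-01 -1.040e-02  2.100e+02] yaw 0.99
handle [[ 5.751e-01 -2.180e-01 -9.800e-03  9.400e+01]
 [ 5.793e-01 -1.584e-01 -9.000e-03  1.780e+02]] mean [ 5.773e-01 -1.889e-01 -1.280e-02  1.360e+02] yaw -3.64
bed mid [ 0.57786431 -0.21287256  0.24083971] yaw -4.179350827173739
```

```bash
cat > go.py <<'E'
import sys
from h import *
st=r.get_state();g=np.array(list(map(float,sys.argv[1:4])))
print('rows xyz',totool(g-st['tcp_pos']).round(2),'rot',st['eef_rot'].round(2),'tcp',st['tcp_pos'].round(4),'w',st['gripper_width'].round(4),'t',round(st['time_s'],2))
E
python3 -m inch '[{"x":-0.5,"y":-0.1,"z":1,"yaw":0},{"x":-0.5,"y":-0.1,"z":1,"yaw":0},{"x":0,"y":0,"z":1,"yaw":0},{"x":0,"y":0,"z":1,"yaw":0},{"x":0,"y":0,"z":0.5,"yaw":0.1}]' 0.14 8
python3 -m inch '[{"x":0,"y":0,"z":0,"yaw":0}]'
python3 go.py .5815 -.103 .055
python3 - <<'E'
from h import *
cap('wrist','w2.png')
E
```

```text
time_s: 3.33
tcp_pos: [0.5797, -0.1073, 0.1164]
eef_rot: [179.6, 0.8, -94.0]
contact_force: [-0.9, -0.0, 0.4]
gripper_width: 0.0597
time_s: 3.42
tcp_pos: [0.5774, -0.1081, 0.1135]
eef_rot: [179.3, 0.8, -94.1]
contact_force: [-0.5, -0.2, 0.6]
gripper_width: 0.0536Traceback (most recent call last):
  File "go.py", line 4, in <module>
    print('rows xyz',totool(g-st['tcp_pos']).round(2),'rot',st['eef_rot'].round(2),'tcp',st['tcp_pos'].round(4),'w',st['gripper_width'].round(4),'t',round(st['time_s'],2))
                                                                                                                    ^^^^^^^^^^^^^^^^^^^^^^^^^
AttributeError: 'float' object has no attribute 'round'
```

View pics/w2.png

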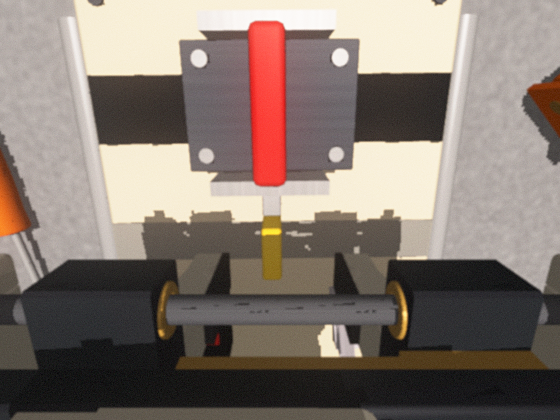

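The grip is at (272,215–278) and sits between the finger pads (inner faces near columns 230 and 335). I'll work out its offset from the tool's mid-plane.

```bash
sed -i "s/st\['gripper_width'\].round(4)/round(st['gripper_width'],4)/" go.py
python3 - <<'E'
from h import *
st=r.get_state()
im,d,P,K,T=cap('wrist')
hsv=cv2.cvtColor(im,cv2.COLOR_RGB2HSV);H,S,V=[hsv[...,i].astype(int) for i in range(3)]
y=(H>20)&(H<34)&(S>150); y[:195]=0;y[285:]=0;y[:,:250]=0;y[:,300:]=0
vs=np.where(y.sum(1)>6)[0];print(vs.min(),vs.max())
for v in (vs.min(),225,235,245,260,275):
    u=np.where(y[v])[0]; 
    if len(u): print(v,u.min(),u.max(),ray(u.mean(),v,.077,K,T).round(4),P[v,int(u.mean())].round(4), (totool(ray(u.mean(),v,.077,K,T)-st['tcp_pos'])*25).round(1))
E
python3 go.py .5815 -.103 .055
```

```text
216 278
216 267 279 [ 0.5819 -0.1288  0.077 ] [ 0.5832 -0.1214  0.0543] [20.7 -5.9 37.2]
225 265 280 [ 0.5817 -0.1233  0.077 ] [ 0.5823 -0.1209  0.0703] [15.2 -5.3 37.3]
235 263 280 [ 0.5829 -0.1172  0.077 ] [ 0.583  -0.1172  0.077 ] [ 9.  -6.1 37.4]
245 263 280 [ 0.5833 -0.1108  0.077 ] [ 0.5836 -0.1104  0.076 ] [ 2.7 -6.  37.5]
260 263 281 [ 0.5838 -0.101   0.077 ] [ 0.5837 -0.1012  0.0773] [-7.1 -5.8 37.6]
275 264 281 [ 0.5843 -0.091   0.077 ] [ 0.5846 -0.091   0.0771] [-17.2  -5.6  37.8]
rows xyz [-0.18 -0.11  2.44] rot [179.5    0.77 -94.03] tcp [ 0.5789 -0.1082  0.1161] w 0.051 t 3.52
```

```bash
python3 -m inch '[{"x":-0.1,"y":-0.2,"z":0.6,"yaw":0},{"x":-0.05,"y":-0.05,"z":0.7,"yaw":0},{"x":0,"y":0,"z":0.6,"yaw":0}]'
python3 go.py .5835 -.1048 .055
```

```text
time_s: 3.77
tcp_pos: [0.5905, -0.1059, 0.0757]
eef_rot: [-179.7, 0.8, -94.0]
contact_force: [0.1, 0.0, 0.2]
gripper_width: 0.0498
rows xyz [-0.01  0.28  0.83] rot [-179.73    0.81  -94.01] tcp [ 0.5905 -0.1059  0.0757] w 0.0498 t 3.77
```

```bash
python3 -m inch '[{"x":0,"y":0.1,"z":0.3,"yaw":0},{"x":0,"y":0.05,"z":0.3,"yaw":0},{"x":0,"y":0,"z":0,"yaw":0}]'
python3 go.py .5835 -.1048 .055
```

```text
time_s: 4.02
tcp_pos: [0.5872, -0.1065, 0.0612]
eef_rot: [-179.6, 0.8, -94.0]
contact_force: [-1.3, -0.7, -0.3]
gripper_width: 0.0499
rows xyz [-0.05  0.15  0.25] rot [-179.63    0.82  -94.04] tcp [ 0.5872 -0.1065  0.0612] w 0.0499 t 4.02
```

```bash
python3 -m inch '[{"x":-0.05,"y":0.15,"z":0.2,"yaw":0},{"x":0,"y":0,"z":0,"yaw":0}]'
python3 go.py .5835 -.1048 .055
python3 - <<'E'
from h import *
cap('wrist','w3.png')
E
python3 go.py .5835 -.1048 .055
```

```text
time_s: 4.18
tcp_pos: [0.5841, -0.1051, 0.0575]
eef_rot: [-179.5, 0.8, -94.0]
contact_force: [-0.8, 0.5, -1.7]
gripper_width: 0.0499
rows xyz [-0.01  0.03  0.1 ] rot [-179.5     0.83  -94.04] tcp [ 0.5841 -0.1051  0.0575] w 0.0499 t 4.18
rows xyz [-0.01  0.07  0.13] rot [-179.42    0.82  -94.01] tcp [ 0.5851 -0.1052  0.0583] w 0.0501 t 4.23
```

View pics/w3.png

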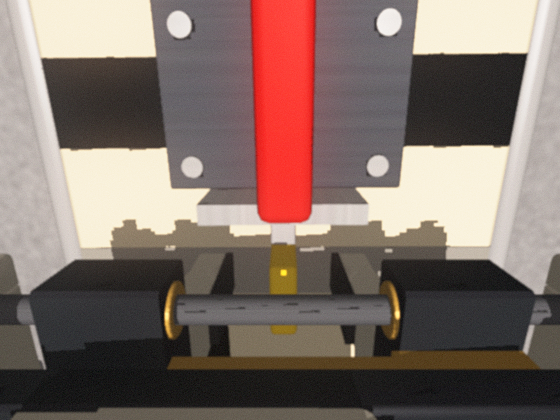

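The grip is at (283,245–332), centred between pads at columns 232 and 333. Closing now.

```bash
python3 -m inch '[{"x":0,"y":0,"z":0,"yaw":0},{"x":0,"y":0,"z":0,"yaw":0},{"x":0,"y":0,"z":0,"yaw":0},{"x":0,"y":0,"z":0,"yaw":0},{"x":0,"y":0,"z":0,"yaw":0}]' -1 25
python3 -m inch '[{"x":0,"y":0,"z":0,"yaw":0},{"x":0,"y":0,"z":0,"yaw":0}]' 
python3 go.py .5835 -.1048 .058
```

```text
time_s: 4.65
tcp_pos: [0.5866, -0.105, 0.0608]
eef_rot: [-179.2, 0.8, -94.0]
contact_force: [0.0, -0.3, -0.4]
gripper_width: 0.0222
time_s: 4.82
tcp_pos: [0.5857, -0.1049, 0.0606]
eef_rot: [-179.3, 0.8, -94.0]
contact_force: [-4.0, 2.1, 3.2]
gripper_width: 0.012
rows xyz [0.   0.09 0.1 ] rot [-179.3     0.85  -93.98] tcp [ 0.5857 -0.1049  0.0606] w 0.012 t 4.82
```

```bash
python3 -m inch '[{"x":-0.3,"y":0.03,"z":0.03,"yaw":0},{"x":-0.5,"y":0.0,"z":0.01,"yaw":0}]' 
python3 go.py .592 0 .058
```

```text
time_s: 4.98
tcp_pos: [0.5865, -0.0863, 0.0605]
eef_rot: [-179.3, 0.8, -94.1]
contact_force: [-0.3, 0.3, -0.2]
gripper_width: 0.0119
rows xyz [-3.46  0.03  0.15] rot [-179.27    0.77  -94.07] tcp [ 0.5865 -0.0863  0.0605] w 0.0119 t 4.98
```

```bash
python3 -m inch '[{"x":-0.7,"y":0,"z":0.02,"yaw":0},{"x":-0.7,"y":0.0,"z":0.02,"yaw":0},{"x":-0.5,"y":0.0,"z":0.01,"yaw":0}]' 
python3 go.py .5925 0 .060
```

```text
time_s: 5.23
tcp_pos: [0.5905, -0.0363, 0.0601]
eef_rot: [-179.2, 0.8, -94.2]
contact_force: [1.0, -0.9, -0.0]
gripper_width: 0.0116
rows xyz [-1.46  0.03  0.02] rot [-179.19    0.77  -94.18] tcp [ 0.5905 -0.0363  0.0601] w 0.0116 t 5.23
```

```bash
python3 -m inch '[{"x":-0.7,"y":0,"z":0.01,"yaw":0.05},{"x":-0.6,"y":0.0,"z":0.01,"yaw":0},{"x":-0.2,"y":0.0,"z":0.01,"yaw":0}]' 
python3 go.py .5925 0 .060
python3 - <<'E'
from h import *
cap('wrist','w4.png')
E
```

```text
time_s: 5.48
tcp_pos: [0.5936, 0.0064, 0.0595]
eef_rot: [-179.2, 0.8, -94.3]
contact_force: [-0.2, -0.4, -0.4]
gripper_width: 0.0116
rows xyz [ 0.26  0.02 -0.02] rot [-179.16    0.81  -94.29] tcp [0.5936 0.0064 0.0595] w 0.0116 t 5.48
```

View pics/w4.png

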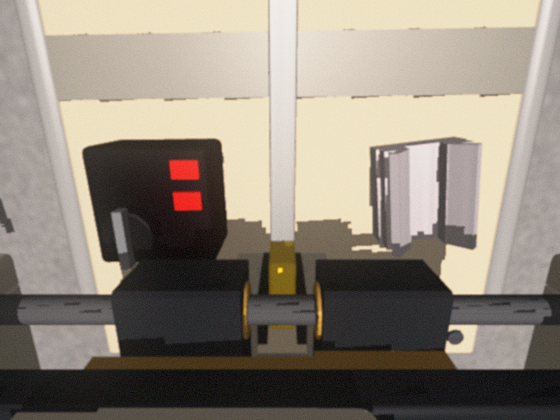

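The pin is out by 111 mm and held squarely. The rest is at (425,195), with its channel floor around columns 408–447 tapering in perspective, and the switch box is at (155,200). Measuring the notch from depth.

Run:
```python
from h import *
im,d,P,K,T=cap('wrist')
Z=P[...,2]; m=np.zeros(Z.shape,bool);m[130:255,360:490]=1
hh=Z[m&(Z>.03)&(Z<.07)];print(np.histogram(hh,bins=np.arange(.03,.07,.002)))
def fit(n,mm):
    q=P[mm][:,:2].astype(np.float32); (c,s,a)=cv2.minAreaRect(q*1000); b=cv2.boxPoints((c,s,a))
    e=max((b[1]-b[0],b[2]-b[1]),key=np.linalg.norm); pc=np.linalg.eigh(np.cov(q.T))[1][:,-1]
    print(n,len(q),'c',np.round(c,1),np.round(s,1),'ang',np.degrees(np.arctan2(e[1],e[0])).round(1),'pca',np.degrees(np.arctan2(pc[1],pc[0])).round(1),'mean',q.mean(0))
k=np.ones((3,3),np.uint8)
op=lambda a:cv2.morphologyEx(a.astype(np.uint8),cv2.MORPH_OPEN,k)>0
fit('floor',op(m&(Z>.036)&(Z<.0425)))
fit('all',op(m&(Z>.034)&(Z<.065)))
fit('top',op(m&(Z>.0545)&(Z<.06)))
for v in (160,180,200,220):
  print(v,[(u,round(float(P[v,u,0])*1000,1),round(float(P[v,u,1])*1000,1),round(float(Z[v,u])*1000,1)) for u in range(372,482,6)])
```

```text
(array([ 122,  144,  142,  864, 2419,  312,  330,  326, 1022,  906,  825,
        885, 1495, 1089,   29,    0,    0,    0,    0,    0]), array([0.03 , 0.032, 0.034, 0.036, 0.038, 0.04 , 0.042, 0.044, 0.046,
       0.048, 0.05 , 0.052, 0.054, 0.056, 0.058, 0.06 , 0.062, 0.064,
       0.066, 0.068, 0.07 ]))
floor 3497 c [526.5 -26.3] [32.7 50.4] ang -88.0 pca 92.4 mean [ 0.52169627 -0.02775638]
all 10624 c [520.4 -26.3] [44.8 50.7] ang -87.5 pca 93.0 mean [ 0.52063584 -0.02842453]
top 2063 c [520.4 -26.5] [40.3 50.6] ang -88.0 pca -177.6 mean [ 0.52064264 -0.02802317]
160 [(372, 543.3, -43.7, 30.6), (378, 542.0, -44.6, 37.3), (384, 542.0, -46.3, 48.2), (390, 541.1, -47.3, 54.5), (396, 539.6, -47.7, 58.2), (402, 535.7, -46.8, 54.3), (408, 531.0, -45.6, 48.6), (414, 524.5, -43.5, 38.2), (420, 522.0, -43.5, 39.4), (426, 518.8, -43.1, 38.6), (432, 515.5, -42.8, 37.7), (438, 512.8, -42.7, 38.3), (444, 512.2, -43.5, 43.6), (450, 511.4, -44.0, 47.8), (456, 510.0, -44.4, 50.6), (462, 507.9, -44.4, 51.8), (468, 506.2, -44.6, 53.7), (474, 505.1, -45.0, 56.6), (480, 501.3, -44.4, 54.5)]
180 [(372
[... 837 characters left out ...]
, 511.9, -24.2, 46.0), (450, 510.1, -24.7, 48.3), (456, 508.7, -25.4, 51.2), (462, 506.9, -25.9, 53.2), (468, 504.6, -25.9, 54.0), (474, 503.5, -26.7, 57.0), (480, 482.4, -16.1, 24.6)]
220 [(372, 541.6, -8.5, 24.5), (378, 541.9, -13.4, 38.6), (384, 540.2, -15.0, 43.7), (390, 538.4, -16.4, 47.9), (396, 538.1, -19.2, 56.2), (402, 534.8, -18.4, 54.7), (408, 529.9, -16.1, 48.8), (414, 523.3, -12.1, 38.7), (420, 520.2, -11.9, 38.7), (426, 516.9, -11.5, 38.3), (432, 514.2, -11.7, 39.3), (438, 511.1, -11.5, 39.2), (444, 511.2, -13.8, 46.1), (450, 509.6, -14.6, 48.7), (456, 507.4, -15.0, 50.2), (462, 506.1, -16.0, 53.3), (468, 504.6, -16.6, 55.6), (474, 502.5, -16.9, 56.8), (480, 480.7, -4.0, 23.8)]
```

```bash
python3 -m inch '[{"x":-0.1,"y":0,"z":-0.6,"yaw":0},{"x":-0.1,"y":0.0,"z":-0.6,"yaw":0},{"x":-0.2,"y":0.5,"z":0,"yaw":-0.6},{"x":-0.2,"y":0.8,"z":0,"yaw":-0.6},{"x":-0.2,"y":0.8,"z":0,"yaw":-0.5}]' 
python3 -m inch '[{"x":0,"y":0.5,"z":0,"yaw":0},{"x":0,"y":0,"z":0,"yaw":0}]' 
python3 go.py .5181 .0287 .092
```

```text
time_s: 6.0
tcp_pos: [0.5419, 0.0252, 0.0883]
eef_rot: [-179.2, 0.7, -87.4]
contact_force: [0.2, 0.1, -0.8]
gripper_width: 0.0117
time_s: 6.17
tcp_pos: [0.5251, 0.0238, 0.0878]
eef_rot: [-179.3, 0.7, -87.3]
contact_force: [-1.3, -0.1, -1.2]
gripper_width: 0.012
rows xyz [-0.21  0.27 -0.17] rot [-179.31    0.68  -87.28] tcp [0.5251 0.0238 0.0878] w 0.012 t 6.17
```

```bash
python3 -m inch '[{"x":-0.2,"y":0.25,"z":0,"yaw":0},{"x":0,"y":0,"z":0,"yaw":0}]' 
python3 go.py .5181 .0287 .059
python3 - <<'E'
from h import *
cap('wrist','w5.png')
E
```

```text
time_s: 6.33
tcp_pos: [0.5183, 0.0281, 0.088]
eef_rot: [-179.3, 0.7, -87.3]
contact_force: [-0.3, 0.3, -1.2]
gripper_width: 0.012
rows xyz [-0.01  0.02  1.16] rot [-179.28    0.69  -87.34] tcp [0.5183 0.0281 0.088 ] w 0.012 t 6.33
```

View pics/w5.png

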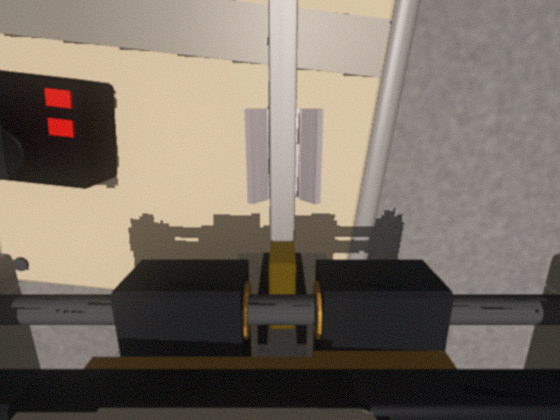

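The shank (columns 268–297) is centred over the rest (246–322) and parallel to it. Lowering.

```bash
python3 -m inch '[{"x":0,"y":0,"z":0.35,"yaw":0},{"x":0,"y":0,"z":0,"yaw":0}]' 
python3 go.py .5181 .0287 .059
python3 -m inch '[{"x":0,"y":0.04,"z":0.35,"yaw":0},{"x":0,"y":0.04,"z":0,"yaw":0}]' 
python3 go.py .5181 .0287 .059
```

```text
time_s: 6.55
tcp_pos: [0.5206, 0.0284, 0.079]
eef_rot: [-179.2, 0.7, -87.3]
contact_force: [0.3, 0.3, -0.8]
gripper_width: 0.0116
rows xyz [-0.01  0.11  0.8 ] rot [-179.16    0.71  -87.32] tcp [0.5206 0.0284 0.079 ] w 0.0116 t 6.55
time_s: 6.72
tcp_pos: [0.5194, 0.0283, 0.0687]
eef_rot: [-179.2, 0.7, -87.4]
contact_force: [-0.8, 0.5, -1.0]
gripper_width: 0.0119
rows xyz [-0.01  0.06  0.39] rot [-179.17    0.7   -87.35] tcp [0.5194 0.0283 0.0687] w 0.0119 t 6.72
```

```bash
python3 -m inch '[{"x":0,"y":0.06,"z":0.25,"yaw":0},{"x":0,"y":0.02,"z":0,"yaw":0}]' 
python3 go.py .5181 .0287 .059
python3 -m inch '[{"x":0,"y":0.03,"z":0.12,"yaw":0},{"x":0,"y":0.02,"z":0,"yaw":0}]' 
python3 go.py .5181 .0287 .059
```

```text
time_s: 6.88
tcp_pos: [0.5172, 0.028, 0.0609]
eef_rot: [-179.3, 0.7, -87.4]
contact_force: [-0.8, 0.4, -1.9]
gripper_width: 0.0119
rows xyz [-0.03 -0.03  0.08] rot [-179.26    0.66  -87.38] tcp [0.5172 0.028  0.0609] w 0.0119 t 6.88
time_s: 7.05
tcp_pos: [0.517, 0.0284, 0.0578]
eef_rot: [-179.2, 0.7, -87.3]
contact_force: [0.3, -0.0, -0.5]
gripper_width: 0.0122
rows xyz [-0.01 -0.05 -0.05] rot [-179.18    0.66  -87.34] tcp [0.517  0.0284 0.0578] w 0.0122 t 7.05
```

```bash
python3 -m inch '[{"x":0,"y":-0.03,"z":0.06,"yaw":0},{"x":0,"y":0,"z":0.03,"yaw":0}]'
python3 - <<'E'
from h import *
cap('wrist','w6.png')
im,d,P,K,T=cap('wrist'); Z=P[...,2]
for v in (100,130,160,200): print(v,[(u,(P[v,u]*1000).round(0).astype(int).tolist()) for u in (260,270,276,282,288,294,304)])
E
python3 go.py .5181 .0287 .057
```

```text
time_s: 7.22
tcp_pos: [0.5175, 0.0288, 0.0564]
eef_rot: [-179.2, 0.7, -87.3]
contact_force: [-3.3, 0.7, 11.9]
gripper_width: 0.0116
100 [(260, [-9223372036854775808, -9223372036854775808, -9223372036854775808]), (270, [526, -54, 53]), (276, [524, -54, 53]), (282, [521, -54, 52]), (288, [519, -54, 53]), (294, [516, -54, 52]), (304, [511, -55, 25])]
130 [(260, [531, -41, 48]), (270, [526, -42, 53]), (276, [523, -42, 53]), (282, [521, -42, 52]), (288, [518, -42, 53]), (294, [515, -42, 53]), (304, [511, -42, 48])]
160 [(260, [530, -28, 48]), (270, [525, -28, 51]), (276, [523, -29, 51]), (282, [520, -29, 51]), (288, [517, -29, 51]), (294, [515, -29, 51]), (304, [510, -29, 50])]
200 [(260, [530, -9, 49]), (270, [525, -10, 52]), (276, [522, -10, 50]), (282, [519, -10, 51]), (288, [516, -10, 52]), (294, [514, -10, 51]), (304, [509, -10, 50])]
rows xyz [ 0.   -0.02 -0.02] rot [-179.18    0.67  -87.33] tcp [0.5175 0.0287 0.0565] w 0.012 t 7.32<stdin>:4: RuntimeWarning: invalid value encountered in cast
```

View pics/w6.png

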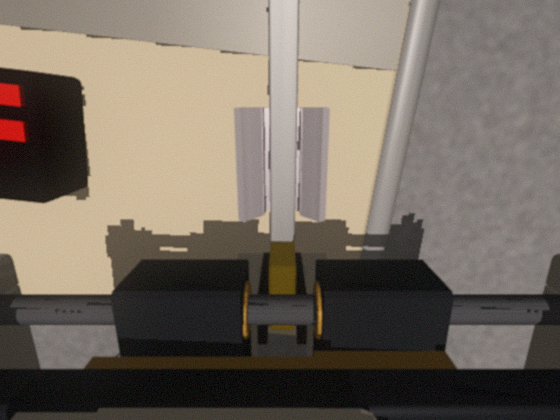

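Contact is 12 N, and the shank (columns 268–298) lies in the notch with its top at 51–53 mm, as expected. Releasing.

```bash
python3 -m inch '[{"x":0,"y":0,"z":0,"yaw":0},{"x":0,"y":0,"z":0,"yaw":0},{"x":0,"y":0,"z":0,"yaw":0},{"x":0,"y":0,"z":0,"yaw":0}]' 0.1
python3 -m inch '[{"x":0,"y":0,"z":-0.3,"yaw":0},{"x":0,"y":0,"z":-0.6,"yaw":0},{"x":0,"y":0,"z":-1,"yaw":0},{"x":0,"y":0,"z":-1,"yaw":0},{"x":0,"y":0,"z":-1,"yaw":0}]'
python3 -m inch '[{"x":0,"y":0,"z":-1,"yaw":0},{"x":0,"y":0,"z":-0.8,"yaw":0},{"x":0,"y":0,"z":0,"yaw":0}]'
python3 - <<'E'
from h import *
im,d,P,K,T=cap('wrist','w7.png')
hsv=cv2.cvtColor(im,cv2.COLOR_RGB2HSV);H,S,V=[hsv[...,i].astype(int) for i in range(3)]
y=(H>20)&(H<34)&(S>170)&(P[...,2]>.05)&(P[...,2]<.09); print(y.sum(),np.nanmedian(P[y],0))
E
python3 go.py .576 -.187 .2
```

```text
time_s: 7.65
tcp_pos: [0.5177, 0.0288, 0.0569]
eef_rot: [-179.1, 0.7, -87.3]
contact_force: [0.3, -0.1, -0.3]
gripper_width: 0.0333
time_s: 8.07
tcp_pos: [0.5124, 0.0259, 0.1533]
eef_rot: [-179.8, 0.4, -87.4]
contact_force: [-0.1, -0.2, -0.6]
gripper_width: 0.0483
time_s: 8.32
tcp_pos: [0.5141, 0.0256, 0.2073]
eef_rot: [-179.4, 0.5, -87.3]
contact_force: [0.9, 0.7, 0.7]
gripper_width: 0.0483
446 [0.51808216 0.02573287 0.0743882 ]
rows xyz [ 8.61 -2.1   0.17] rot [-179.46    0.54  -87.35] tcp [0.5135 0.0256 0.2058] w 0.0481 t 8.37
```

View pics/w7.png

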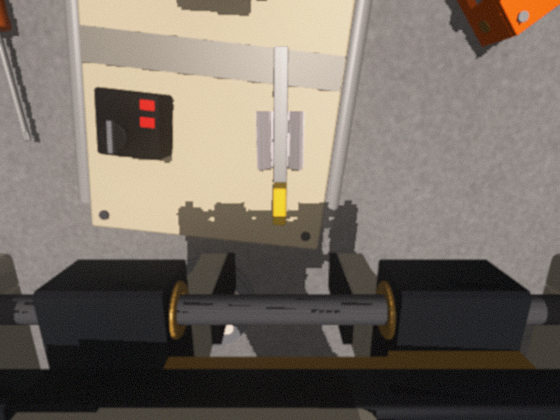

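The pin lies in the rest (shank (280,48–185), grip (280,200)) and is released. Now to the handle.

```bash
python3 -m inch '[{"x":0.5,"y":-0.2,"z":0,"yaw":0},{"x":1,"y":-0.2,"z":0,"yaw":0},{"x":1,"y":-0.2,"z":0,"yaw":0.4},{"x":1,"y":-0.2,"z":0,"yaw":0.4},{"x":1,"y":-0.2,"z":0,"yaw":0.4}]'
python3 -m inch '[{"x":1,"y":-0.1,"z":0,"yaw":0.4},{"x":1,"y":-0.1,"z":0,"yaw":0},{"x":0.6,"y":-0.1,"z":0,"yaw":0},{"x":0,"y":0,"z":0,"yaw":0}]'
python3 go.py .576 -.187 .17
```

```text
time_s: 8.78
tcp_pos: [0.5409, -0.086, 0.2045]
eef_rot: [-179.5, 0.7, -91.9]
contact_force: [0.0, 0.1, 0.7]
gripper_width: 0.0481
time_s: 9.12
tcp_pos: [0.5433, -0.158, 0.2001]
eef_rot: [-179.9, 0.7, -93.9]
contact_force: [-0.2, 0.5, 0.2]
gripper_width: 0.048
rows xyz [ 1.08 -1.38  1.19] rot [-179.9     0.68  -93.88] tcp [ 0.5433 -0.158   0.2001] w 0.048 t 9.12
```

```bash
python3 -m inch '[{"x":0.6,"y":-0.7,"z":0,"yaw":0},{"x":0.5,"y":-0.7,"z":0,"yaw":0},{"x":0,"y":0,"z":0.5,"yaw":0},{"x":0,"y":0,"z":0,"yaw":0}]'
cat > hd.py <<'E'
from h import *
st=r.get_state(); im,d,P,K,T=cap('wrist','wh.png')
hsv=cv2.cvtColor(im,cv2.COLOR_RGB2HSV);H,S,V=[hsv[...,i].astype(int) for i in range(3)]
m=((H<6)|(H>174))&(S>150)&(P[...,2]>.118)&(abs(P[...,0]-.576)<.03)&(abs(P[...,1]+.187)<.06)
q=P[m];ys=np.percentile(q[:,1],[1,99]);p=np.polyfit(q[:,1],q[:,0],1)
vs,us=np.where(m); L=[]
for v in np.unique(vs):
    u=us[vs==v]
    L.append(ray((u.min()+u.max())/2,v,.125,K,T))
L=np.array(L)
print('y',ys,'xmed',np.median(q[:,0]),'raymid',L.mean(0),L[0],L[-1],'yaw',-np.degrees(np.arctan(np.polyfit(L[:,1],L[:,0],1)[0])),(totool(L.mean(0)-st['tcp_pos'])*25).round(1))
E
python3 hd.py; python3 go.py .576 -.187 .117
```

```text
time_s: 9.45
tcp_pos: [0.5752, -0.1891, 0.1843]
eef_rot: [179.8, 0.7, -94.1]
contact_force: [-1.3, -0.5, -1.2]
gripper_width: 0.0482
y [-0.21879054 -0.15928473] xmed 0.5772352547733224 raymid [ 0.57799039 -0.18830997  0.125     ] [ 0.5757811  -0.22081085  0.125     ] [ 0.63478209 -0.07134858  0.125     ] yaw -10.241591387528935 [-0.3 -2.8 59.3]
rows xyz [-0.06 -0.    2.75] rot [179.93   0.69 -94.01] tcp [ 0.5759 -0.1893  0.1857] w 0.0483 t 9.5
```

```bash
python3 -m inch '[{"x":-0.02,"y":-0.05,"z":0.6,"yaw":0},{"x":0,"y":0,"z":0.7,"yaw":0},{"x":0,"y":0.1,"z":0.5,"yaw":0},{"x":0,"y":0,"z":0,"yaw":0}]'
python3 go.py .577 -.1885 .106
```

```text
time_s: 9.83
tcp_pos: [0.5746, -0.1863, 0.1414]
eef_rot: [-180.0, 0.7, -93.9]
contact_force: [-0.5, 0.3, -0.3]
gripper_width: 0.048
rows xyz [ 0.1  -0.1   1.42] rot [-179.97    0.66  -93.89] tcp [ 0.5746 -0.1863  0.1414] w 0.048 t 9.83
```

```bash
python3 -m inch '[{"x":0.1,"y":-0.05,"z":0.5,"yaw":0},{"x":0,"y":0,"z":0.5,"yaw":0},{"x":0,"y":0.05,"z":0.3,"yaw":0},{"x":0,"y":0,"z":0,"yaw":0}]'
python3 go.py .577 -.1885 .106
python3 - <<'E'
from h import *
cap('wrist','w8.png')
E
```

```text
time_s: 10.17
tcp_pos: [0.5753, -0.1866, 0.1117]
eef_rot: [-179.8, 0.6, -93.7]
contact_force: [0.4, -0.2, -0.3]
gripper_width: 0.0485
rows xyz [ 0.08 -0.07  0.23] rot [-179.82    0.62  -93.69] tcp [ 0.5753 -0.1866  0.1117] w 0.0485 t 10.17
```

View pics/w8.png

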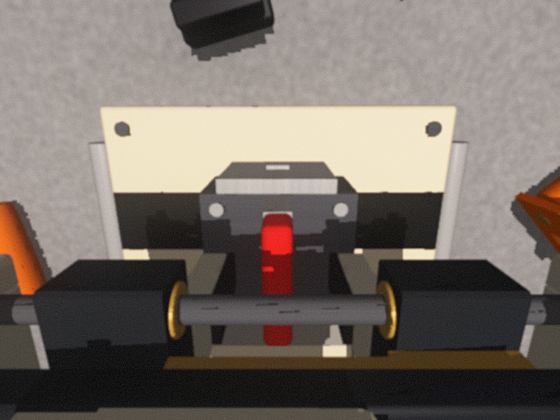

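The handle (column 278) sits about 2 mm left of the jaw centre (282). A small trim, then close.

```bash
python3 -m inch '[{"x":0.08,"y":-0.07,"z":0.2,"yaw":0},{"x":0,"y":0,"z":0,"yaw":0}]'
python3 go.py .577 -.1885 .106
python3 -m inch '[{"x":0,"y":0,"z":0,"yaw":0},{"x":0,"y":0,"z":0,"yaw":0},{"x":0,"y":0,"z":0,"yaw":0},{"x":0,"y":0,"z":0,"yaw":0},{"x":0,"y":0,"z":0,"yaw":0}]' -1 45
python3 -m inch '[{"x":0,"y":0,"z":0,"yaw":0},{"x":0,"y":0,"z":0,"yaw":0}]'
python3 go.py .577 -.1885 .106
```

```text
time_s: 10.38
tcp_pos: [0.5786, -0.1886, 0.1093]
eef_rot: [-179.6, 0.6, -93.6]
contact_force: [-1.0, 0.4, -0.2]
gripper_width: 0.0481
rows xyz [0.   0.06 0.13] rot [-179.62    0.58  -93.61] tcp [ 0.5786 -0.1886  0.1093] w 0.0481 t 10.38
time_s: 10.8
tcp_pos: [0.5798, -0.1889, 0.1115]
eef_rot: [-179.4, 0.6, -93.6]
contact_force: [0.7, 0.5, 0.5]
gripper_width: 0.0205
time_s: 10.97
tcp_pos: [0.578, -0.1888, 0.111]
eef_rot: [-179.6, 0.6, -93.6]
contact_force: [1.7, 0.1, -4.7]
gripper_width: 0.0135
rows xyz [-0.01  0.04  0.2 ] rot [-179.63    0.59  -93.65] tcp [ 0.578  -0.1888  0.111 ] w 0.0135 t 10.97
```

```bash
python3 go.py .578 -.1888 .251
python3 -m inch '[{"x":0,"y":0,"z":-0.2,"yaw":0},{"x":0,"y":0,"z":-0.4,"yaw":0},{"x":0,"y":0,"z":-0.1,"yaw":0}]'
python3 go.py .578 -.1888 .251
```

```text
rows xyz [-0.06 -0.03 -5.6 ] rot [-179.63    0.59  -93.65] tcp [ 0.578  -0.1888  0.111 ] w 0.0135 t 10.97
time_s: 11.22
tcp_pos: [0.5754, -0.1884, 0.1264]
eef_rot: [180.0, 0.7, -93.7]
contact_force: [1.2, -0.2, -6.2]
gripper_width: 0.0141
rows xyz [-0.05 -0.1  -4.98] rot [180.     0.65 -93.71] tcp [ 0.5754 -0.1884  0.1264] w 0.0141 t 11.22
```

```bash
python3 -m inch '[{"x":-0.01,"y":-0.05,"z":-0.4,"yaw":0},{"x":-0.01,"y":-0.05,"z":-0.5,"yaw":0},{"x":-0.01,"y":-0.02,"z":-0.5,"yaw":0}]'
python3 go.py .578 -.1888 .251
python3 -m inch '[{"x":-0.01,"y":-0.03,"z":-0.5,"yaw":0},{"x":-0.01,"y":0,"z":-0.5,"yaw":0},{"x":-0.01,"y":0,"z":-0.5,"yaw":0}]'
python3 go.py .578 -.1888 .251
```

```text
time_s: 11.47
tcp_pos: [0.5762, -0.1877, 0.1607]
eef_rot: [179.6, 0.7, -93.8]
contact_force: [0.5, 0.6, -6.8]
gripper_width: 0.0135
rows xyz [-0.01 -0.05 -3.61] rot [179.62   0.71 -93.77] tcp [ 0.5762 -0.1877  0.1607] w 0.0135 t 11.47
time_s: 11.72
tcp_pos: [0.577, -0.1873, 0.2014]
eef_rot: [179.6, 0.7, -93.8]
contact_force: [-0.0, -0.2, -7.6]
gripper_width: 0.0138
rows xyz [ 0.03 -0.03 -1.98] rot [179.59   0.74 -93.79] tcp [ 0.577  -0.1873  0.2014] w 0.0138 t 11.72
```

```bash
python3 -m inch '[{"x":0.02,"y":-0.02,"z":-0.6,"yaw":0},{"x":0.02,"y":0,"z":-0.6,"yaw":0},{"x":0,"y":0,"z":-0.5,"yaw":0},{"x":0,"y":0,"z":-0.2,"yaw":0},{"x":0,"y":0,"z":0,"yaw":0}]'
python3 go.py .578 -.1888 .251
```

```text
time_s: 12.13
tcp_pos: [0.5784, -0.1888, 0.257]
eef_rot: [179.9, 0.8, -93.8]
contact_force: [0.7, 0.0, -7.2]
gripper_width: 0.0133
rows xyz [0.   0.01 0.24] rot [179.88   0.77 -93.78] tcp [ 0.5784 -0.1888  0.257 ] w 0.0133 t 12.13
```

Run:
```python
from h import *
im,d,P,K,T=cap('scene','s2.png')
cv2.imwrite('pics/s2c.png',cv2.resize(cv2.cvtColor(im[130:330,90:390],cv2.COLOR_RGB2BGR),None,fx=2.6,fy=2.6))
im,d,P,K,T=cap('wrist','w9.png')
print(r.get_state()['tcp_pos'],r.get_state()['eef_rot'])
```

```text
[ 0.577834   -0.18872248  0.25550071] [179.78112883   0.78574613 -93.79230907]
```

View pics/s2c.png

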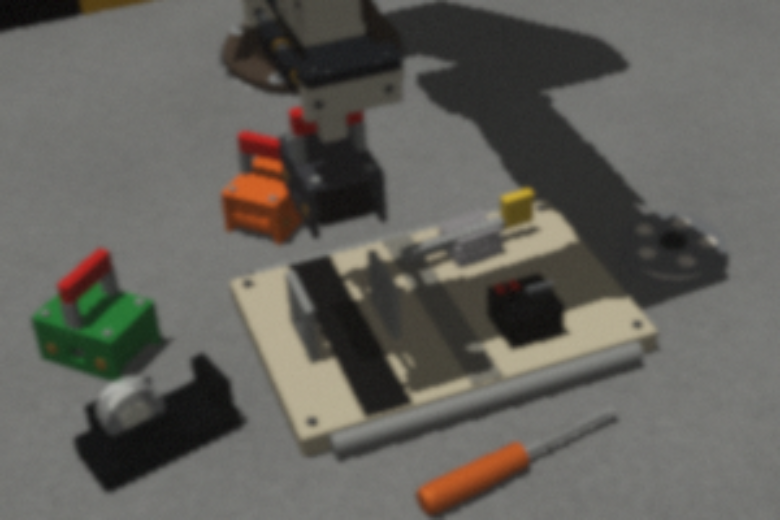

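The head hangs level above its cradle, the pin is in the rest with its yellow grip beyond it, and the dispenser, reel and screwdriver are untouched. Trimming about 4 mm down, then a steadiness and level check.

```bash
python3 -m inch '[{"x":0,"y":0,"z":0.16,"yaw":0},{"x":0,"y":0,"z":0,"yaw":0}]'
python3 - <<'E'
from h import *
for n in('scene','wrist','top'):
    im,d,P,K,T=cap(n)
    m=(abs(P[...,0]-.577)<.05)&(abs(P[...,1]+.188)<.04)&(P[...,2]>.195)&(P[...,2]<.232)&(im.max(2)<110)
    q=P[m]
    if len(q)>150:
        h=np.median(q[:,2]); q=q[abs(q[:,2]-h)<.004]; c=np.linalg.lstsq(np.c_[q[:,:2]-q[:,:2].mean(0),np.ones(len(q))],q[:,2],rcond=None)[0]; print(n,len(q),'z',c[2].round(4),'tilt deg x,y',np.degrees(c[:2]).round(1),q[:,:2].mean(0),np.ptp(q[:,:2],axis=0))
for i in range(4): r.capture('top')
s=r.get_state();print({k:np.round(s[k],3) for k in('time_s','tcp_pos','eef_rot','qd','contact_force','gripper_width')})
E
```

```text
time_s: 12.4
tcp_pos: [0.5769, -0.1883, 0.2493]
eef_rot: [179.6, 0.8, -93.8]
contact_force: [0.2, -0.0, -7.5]
gripper_width: 0.0133
scene 540 z 0.2143 tilt deg x,y [-1.1  0.7] [ 0.59013846 -0.19019345] [0.09528443 0.0682848 ]
wrist 7308 z 0.2139 tilt deg x,y [-0.6  0.8] [ 0.57558544 -0.20363129] [0.09153617 0.04345423]
top 398 z 0.2144 tilt deg x,y [-0.6  0.3] [ 0.57793021 -0.16753622] [0.09106669 0.05362346]
{'time_s': np.float64(12.75), 'tcp_pos': array([ 0.578, -0.189,  0.251]), 'eef_rot': array([179.771,   0.789, -93.793]), 'qd': array([ 0.08 , -0.173,  0.088, -0.018, -0.146, -0.052]), 'contact_force': array([ 0.038,  0.401, -8.274]), 'gripper_width': np.float64(0.013)}
```

```bash
python3 -c "
from plant import r
r.close_job()"
```

```text
the job is handed in; nothing more can be done
```

The job is done and handed in at about 12.8 s of the 53 s allowed; no verdict was reported.

- **Pin:** I drew it straight out along the bed's +y by about 111 mm. I laid its shank in the notch and let go. Pictures taken after release show it lying there with the yellow grip beyond the +y end.
- **Head:** I gripped it by the red handle at 45 N and lifted it about 140 mm straight up. At the end it was steady above its seat, with less than 0.2 °/s at every joint. It was tilted about 1° or less.
- **Height:** The underside is about 8 cm above the cheek tops. The arm pose gives about 80 mm and the camera depth about 78 mm, which agrees within the calibration error.
- **Other things:** The dispenser, reel and screwdriver looked untouched in the scene view after the lift, but I did not measure their positions before and after. The highest contact force I read was about 12 N, when seating the pin.

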